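# Lift the slide rack out of the staining dish and hold it over the dish

## Task

The slides are done: take their steel rack out of the green staining dish. Swing the rack's folded wire handle up until it comes to its stop just past upright, with the rack still seated in the dish, then grip the handle by its black sleeve and lift the rack straight out without tipping it or dragging the dish along. Finish holding it in the air by the sleeve, level and still, over the dish and a few centimetres clear of its rim, and leave the other things on the desk where they are.

Things in the scene. Friction and masses are not known exactly. Their poses are not given: they have to be found in the camera images.
- dish: loose open green plastic staining dish, 0.9 kg, walls 98 (its x) x 132 (its y) x 55 mm high, 4 mm thick, inside 90 x 124 mm, floor 5 mm; a lip juts out 4 mm round the top and a 14 mm lug at each y end. Origin: centre of its underside, z up. A fixed white dish of the same shape, without rack, stands farther back and is not part of the job.
- dish_rim (a point): centre of the green dish's mouth, 55 mm above its underside, level with its rim
- rack: loose steel slide rack, 0.28 to 0.51 kg with its handle, with twelve glass slides on edge (part of it), 84 (x) x 99 (y) mm and 49 mm high without the handle, seated in the green dish on its floor with about 3 mm play all round. Origin: centre of its underside; axes as the dish's: x across, y along it, z up. The handle's hinge axis runs along the rack's y, 40 mm above this origin, at x = 0.
- handle (a joint): angle of the rack's wire handle (a U of 5 mm wire, 111 mm wide, cross bar 85 mm from the hinge). 0: folded out over the dish's -x side, 20 degrees above level; 1.222: upright, square to the rack; 1.309: firm stop, 5 degrees past upright, where it stands by itself; from below upright it falls back to 0. Swings almost freely; held by its middle, the rack hangs level under it.
- handle_grip (a point): middle of the cross bar, centre of its black sleeve: round, 11 mm diameter, 60 mm long along the rack's y. Folded it is about 80 mm from the dish's middle towards the dish's -x and 74 mm above the desk; upright it is 130 mm above the desk.
- vial_white: small amber glass vial with a white cap, 24 mm diameter, 47 mm tall; bystander
- vial_green: small amber glass vial with a green cap, 24 mm diameter, 47 mm tall; bystander
- tweezers: steel tweezers lying flat, 118 mm long; bystander
- marker: black marker lying flat, 144 mm long; bystander
- slide_case: flat black slide case, 34 x 86 x 10 mm; bystander
- blue_slide_box: closed blue slide box, 176 x 98 x 36 mm; bystander
- green_slide_box: closed green slide box, 176 x 98 x 36 mm; bystander
- petri_dish_2: lidded petri dish, 59 mm diameter, 15 mm high; bystander
- hex_driver: screwdriver with a black grip lying flat, 202 mm long; bystander
- usb_stick: black USB stick lying flat, 54 mm long; bystander
There are look-alikes about, which are no part of the job. Of the things that look like the dish, the largest one is meant.

How it is judged:
On the way:
1. the handle is up at its stop while the rack is still seated in the dish (value of joint handle above 1.24 rad and z of rack in the frame of dish below 0.011 m and angle between rack's own z axis and vertical below 0.09 rad), for 0.2 s.
At the end, for the whole second after the job is handed in: Fingers hold the sleeve (TCP within 40 mm); rack underside 20 mm or more above the rim, middle within 40 mm of the dish's, tilt under 0.09 rad, under 0.02 m/s and 0.15 rad/s, not touching the dish; dish flat, within 30 mm of its start (z of rack in the frame of dish_rim above 0.02 m and horizontal distance between rack and dish_rim below 0.04 m and angle between rack's own z axis and vertical below 0.09 rad and linear speed of rack below 0.02 m/s and angular speed of rack below 0.15 rad/s and contact force between rack and the fingers above 1 N and contact force between rack and dish below 0.05 N and distance between the grasp point and handle_grip below 0.04 m and value of joint handle above 1 rad and angle between dish's own z axis and vertical below 0.05 rad and distance of dish from where it was at the start of the episode below 0.03 m); the arm keeps its last pose, push and grip.
It fails at once if the rack is tipped by more than 15 degrees (angle between rack's own z axis and vertical above 0.26 rad).
It fails at once if the dish is dragged more than 30 mm or tipped (distance of dish from where it was at the start of the episode above 0.03 m or angle between dish's own z axis and vertical above 0.15 rad).
It fails at once if a bystander is moved by more than 20 mm (distance of any of vial_white, vial_green, tweezers, marker, slide_case, blue_slide_box, green_slide_box, petri_dish_2, hex_driver, usb_stick from where it was at the start of the episode above 0.02 m).
It also fails if it takes over 45 s, if anything falls off the work surface, if the arm or the gripper's body presses on something with over 40 N, if the wrist force passes 120 N, or if a joint passes its speed limit or range.

## Robot

A 6-joint arm with a two-finger parallel gripper is mounted at the origin on a cart in front of the work surface, level with it; the furniture and walls round the work are solid. World frame = base frame: x ahead of the robot, y to its left, z up, the work surface at z = 0. Lengths are in m, angles in rad, forces in N, time in s.
With the tool pointing down it reaches from about 0.375 to 0.9 m from the base axis. Payload 3.1 kg.
Tool frame: the origin (TCP) lies between the finger pads, 19 mm behind the fingertips; this is the grasp point; z points along the fingers, x is the direction in which the jaws open and shut, and the axes are right-handed (so a half turn about z gives the same grasp; the last joint's range is limited). The gripper opens to 85 mm and grips with 20 to 120 N. Pads are 22 mm wide; open, the fingers measure 114 mm over their backs; the gripper's body (76 mm by 85 mm) begins 54 mm behind the grasp point. The pads swing forward as they close: fully open they stand 13 mm farther back than shut.
Start: joints at [0.999, 0.527, 1.433, -0, 1.181, -0.178], TCP at [0.24, 0.577, 0.25] pointing down, gripper open.
Joint ranges: [-3.08, 3.08], [-0.75, 2.2], [0.22, 2.44], [-1.43, 4.57], [0, 2.65], [-2.85, 2.85]. Speed limits (rad/s): [2.79, 2.79, 3.14, 3.14, 3.14, 3.14].

## Interface

Orientations are given as a rotation vector (axis times angle).
In Python, from cell import r gives the robot as it stands. Calls block until the motion is done:
- r.move_ptp(position, orientation): joint-space move of the TCP to a pose.
- r.movel(position, attitude=None, speed=0.15): straight line of the TCP; attitude=None keeps the orientation; speed is the mean speed in m/s.
- r.goto_joints(angles): joint-space move.
- r.set_gripper(opening, strength=None): opening from 0.0 (shut) to 1.0 (fully open); strength is the grip in N (None keeps the last); returns when the fingers have stopped.
- r.sleep(seconds).
- r.solve_ik(position, orientation): joint angles nearest the present ones, or None.
- r.grab_frame(name): name is "scene" or "top" or "wrist"; returns the picture (400x640x3 uint8, blue, green, red); there is no depth.
- r.calibration(name): a dict with "intrinsics" (3x3 intrinsics, pixels), "position" and "rotation" of the camera in the world. Camera axes: x right, y up, looking along -z (the intrinsics and any distortion apply to the point x, -y, -z); pixel columns grow to the right and rows downward; lengths in m; the calibration is good to about 2 mm. The wrist camera is an equidistant fisheye: a pixel r from the principal point sees the ray r / f radians off the axis. A picture is of the moment at which its call begins: read the wrist's pose just before it. calibration takes no time and is no camera call; for the wrist camera it gives the pose at the moment of the call.
A pose or a line that the arm cannot do raises r.Unreachable and nothing moves.
- r.finish_job(): hands the job in, once; it reports no verdict.
Readings, each from a call of its own:
- r.current_clock(): time.
- r.current_q(): joint angles.
- r.current_joint_velocities(): joint speeds.
- r.current_effort(): joint torques, N m.
- r.current_ee_pos(): TCP position.
- r.current_tcp_rot(): TCP orientation.
- r.current_contact_force(): force on the tool from outside, world axes, zero at the start.
- r.current_ft_torque(): the same for the moment, N m.
- r.current_gripper_width(): opening from 0.0 (shut) to 1.0 (fully open).
Only numpy, scipy, OpenCV 4.12 (cv2) and the standard library are available. Lean on these libraries where they do the work, as an engineer would, in place of code of your own. Each camera call takes 0.05 s, during which the arm holds its last target. There are 200 camera calls.

## Working session

There is one attempt and no reset: what is moved stays moved. The work goes in short steps, each a Python script; the robot and the scene stay as the last script left them, time stands still between calls to the robot, and variables do not carry over. Pictures are saved under pics/ and viewed, about 8 in all and at most 12, crops included, and the job is handed in when it is done.

```bash
mkdir -p pics; ls; python3 - <<'E'
from cell import r
import cv2,numpy as np
np.set_printoptions(precision=4,suppress=True)
for n in("scene","top"):
    im=r.grab_frame(n);cv2.imwrite(f"pics/{n}0.png",im);c=r.calibration(n);print(n,c)
print(r.current_clock(),r.current_tcp_rot())
a=cv2.imread("pics/scene0.png");b=cv2.imread("pics/top0.png")
E
```

```text
pics
scene {'intrinsics': array([[438.869 ,   0.    , 319.7463],
       [  0.    , 438.869 , 201.7927],
       [  0.    ,   0.    ,   1.    ]]), 'position': array([-0.4364,  0.8717,  0.7359]), 'rotation': array([ 0.5894, -1.1805, -1.9045])}
top {'intrinsics': array([[412.6383,   0.    , 317.1384],
       [  0.    , 412.6383, 201.0564],
       [  0.    ,   0.    ,   1.    ]]), 'position': array([0.3796, 0.1457, 1.2536]), 'rotation': array([ 0.1458, -0.1434, -1.5549])}
0.1 [ 2.6125  1.7434 -0.0029]
```

View pics/top0.png

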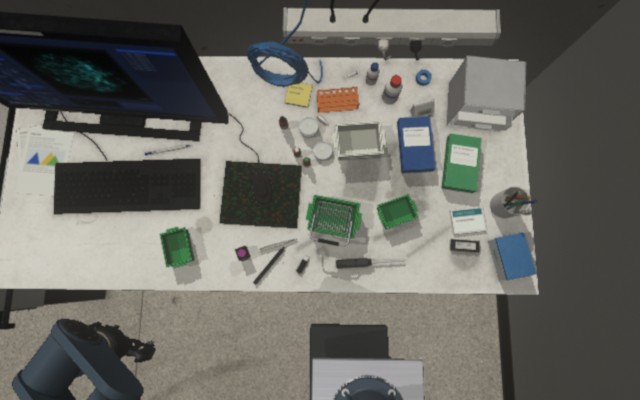

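View pics/scene0.png

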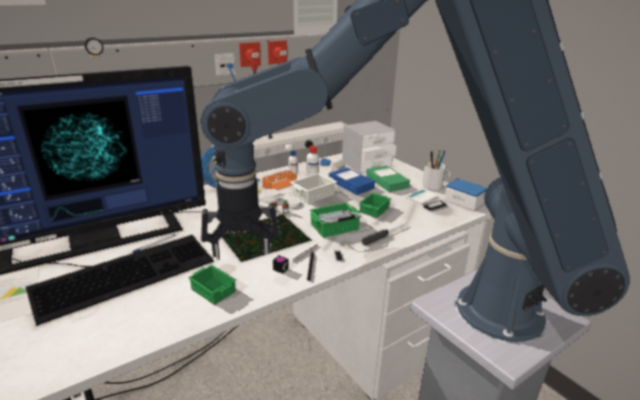

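Candidates for the dish in the top view are green trays at (333,217), (398,211) and (177,247). The one at (333,217) is the largest and holds a gridded rack, so it fits. Its dark sleeve, at about (330,241), is folded towards the robot. I'll confirm with a crop and measure it.

```bash
cat > h.py <<'E'
import numpy as np,cv2
from scipy.spatial.transform import Rotation as R
np.set_printoptions(precision=4,suppress=True)
def ray(c,uv,fish=False):
    K=c["intrinsics"];x=(uv[0]-K[0,2])/K[0,0];y=(uv[1]-K[1,2])/K[1,1]
    if fish:
        t=np.hypot(x,y);s=np.sin(t)/t if t>1e-9 else 1;d=np.array([x*s,-y*s,-np.cos(t)])
    else: d=np.array([x,-y,-1.])
    return np.array(c["position"]),R.from_rotvec(c["rotation"]).apply(d)
def onz(c,uv,z,fish=False):
    p,d=ray(c,uv,fish);return p+d*(z-p[2])/d[2]
E
python3 - <<'E'
from cell import r
from h import *
im=cv2.imread("pics/top0.png");c=r.calibration("top")
hsv=cv2.cvtColor(im,cv2.COLOR_BGR2HSV)
m=cv2.inRange(hsv,(50,120,50),(75,255,255))
cs,_=cv2.findContours(m,cv2.RETR_EXTERNAL,cv2.CHAIN_APPROX_NONE)
for k in cs:
    if cv2.contourArea(k)<150: continue
    P=np.array([onz(c,q[0],.055)[:2] for q in k],np.float32)
    print(cv2.boundingRect(k),cv2.minAreaRect(P))
cv2.imwrite("pics/crop1.png",cv2.resize(im[180:290,225:435],None,fx=3.8,fy=3.8,interpolation=cv2.INTER_CUBIC))
s=cv2.imread("pics/scene0.png")
cv2.imwrite("pics/crop2.png",cv2.resize(s[165:285,240:440],None,fx=4,fy=4,interpolation=cv2.INTER_CUBIC))
E
```

```text
(379, 208, 35, 20) ((0.5498821139335632, -0.0794912800192833), (0.10274837911128998, 0.0521109476685524), 79.46560668945312)
```

View pics/crop1.png

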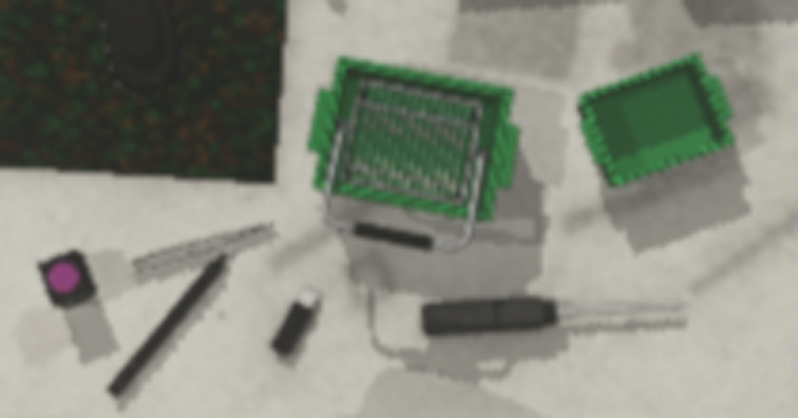

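The crop confirms it: the largest tray holds the wire rack. The black sleeve is at crop (355,228)–(433,243), with the hex driver and USB stick below it. Next I'll measure the sleeve across both views, plus the dish, and check IK.

```bash
cat >> h.py <<'E'
def blob(im,roi,lo,hi,minA=20):
    x,y,w,h=roi;g=cv2.inRange(cv2.cvtColor(im[y:y+h,x:x+w],cv2.COLOR_BGR2HSV),lo,hi)
    cs,_=cv2.findContours(g,cv2.RETR_EXTERNAL,cv2.CHAIN_APPROX_NONE)
    return [(k.reshape(-1,2)+[x,y]) for k in sorted(cs,key=cv2.contourArea,reverse=True) if cv2.contourArea(k)>=minA]
def isect(r1,r2):
    (p,d),(q,e)=r1,r2;d=d/np.linalg.norm(d);e=e/np.linalg.norm(e)
    t=np.linalg.lstsq(np.c_[d,-e],q-p,rcond=None)[0];a=p+d*t[0];b=q+e*t[1]
    return (a+b)/2,np.linalg.norm(a-b)
def tool(yaw,tau):
    # tool z in dish x-z plane, tilted tau from straight down towards dish +x; tool x = dish +x side
    z=np.array([np.sin(tau),0,-np.cos(tau)]);x=np.array([np.cos(tau),0,np.sin(tau)])
    return (R.from_euler('z',yaw)*R.from_matrix(np.c_[x,np.cross(z,x),z])).as_rotvec()
E
python3 - <<'E'
from cell import r
from h import *
im=cv2.imread("pics/top0.png");c=r.calibration("top");s=cv2.imread("pics/scene0.png");cs=r.calibration("scene")
g=blob(im,(300,185,70,60),(40,80,40),(90,255,255),20)
P=np.vstack(g);H=cv2.convexHull(P)
W=np.array([onz(c,q[0],.053)[:2] for q in H],np.float32)
print("dish",len(g),cv2.minAreaRect(W))
for k in blob(im,(312,235,35,13),(0,0,0),(180,255,70),5):
    rc=cv2.minAreaRect(k);b=k[[k[:,0].argmin(),k[:,0].argmax()]]
    print("sleeve top",rc,onz(c,rc[0],.074),[onz(c,q,.074)[:2] for q in b]); tc=rc[0];
    (vx,vy,x0,y0)=cv2.fitLine(np.array([onz(c,q,.074)[:2] for q in k],np.float32),cv2.DIST_L2,0,.01,.01).ravel();print("dir",vx,vy,np.degrees(np.arctan2(vy,vx)))
for k in blob(s,(325,205,40,30),(0,0,0),(180,140,100),5):
    rc=cv2.minAreaRect(k);print("sleeve scene",rc,isect(ray(c,tc),ray(cs,rc[0])))
K=cs["intrinsics"]
E=0
E
python3 - <<'E'
import cv2
s=cv2.imread("pics/scene0.png");print(cv2.imwrite("pics/crop3.png",cv2.resize(s[190:270,280:400],None,fx=6,fy=6,interpolation=cv2.INTER_CUBIC)))
E
```

```text
dish 4 ((0.5589615106582642, 0.10061048716306686), (0.1569748818874359, 0.10452242940664291), 79.80963897705078)
sleeve top ((327.58782958984375, 241.59022521972656), (19.416362762451172, 2.7238783836364746), 12.094757080078125) [0.4822 0.1176 0.074 ] [array([0.4864, 0.145 ]), array([0.4756, 0.0907])]
dir 0.19100377 0.9815893 78.988625
sleeve scene ((346.5119934082031, 217.68173217773438), (4.944251537322998, 20.395036697387695), 78.11134338378906) (array([0.4812, 0.1168, 0.0767]), np.float64(0.0022147599285864267))
True
```

View pics/crop3.png

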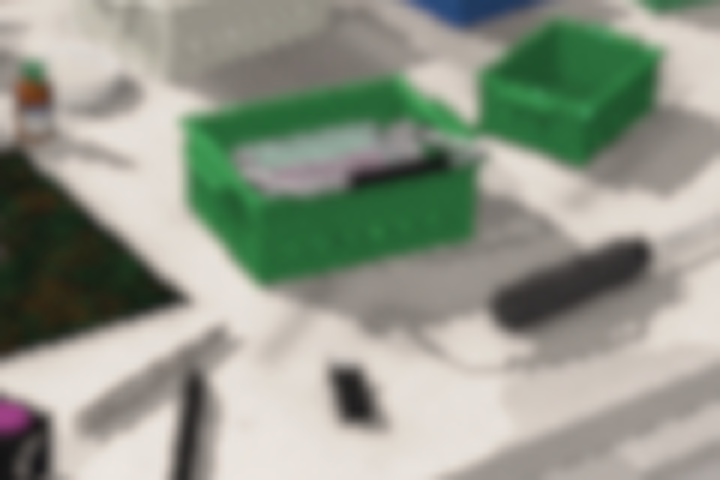

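Top and scene views give a sleeve at (0.481,0.117,0.077), within 2 mm of what the dish pose predicts. Yaw is about −10.5°. Next is the IK check along the swing.

```bash
cat >> h.py <<'E'
YAW=np.radians(-10.6);C=np.array([.5595,.1008,0]);X=R.from_euler('z',YAW).apply([1,0,0]);Z=np.array([0,0,1.])
HINGE=C+[0,0,.045]
def bar(q):
    e=np.radians(20)+q   # elevation from -x
    return HINGE+.085*(-np.cos(e)*X+np.sin(e)*Z)
E
python3 - <<'E'
from cell import r
from h import *
print(bar(0),bar(1.222))
for t0 in (30,40,45,50):
    o=tool(YAW,np.radians(t0));zt=R.from_rotvec(o).apply([0,0,1])
    for b in (.1,.05,0): print(t0,b,r.solve_ik(bar(0)-b*zt,o))
for q,t in((.4,30),(.8,15),(1.309,0)):
    o=tool(YAW,np.radians(t));print(q,r.solve_ik(bar(q),o))
print(r.solve_ik(bar(1.222)+[0,0,.11],tool(YAW,0)), r.solve_ik(bar(1.309),tool(YAW+np.pi,0)))
E
```

```text
[0.481  0.1155 0.0741] [0.5595 0.1008 0.13  ]
30 0.1 [0.1291 0.4444 2.2679 4.2767 0.1712 2.2864]
30 0.05 [0.106  0.5803 2.2508 3.7847 0.2416 2.7664]
30 0 None
40 0.1 None
40 0.05 None
40 0 None
45 0.1 None
45 0.05 None
45 0 None
50 0.1 None
50 0.05 None
50 0 None
0.4 [0.0732 0.6258 2.1676 3.8182 0.2053 2.7002]
0.8 [ 0.0207  0.5596  1.9356 -0.1384  0.3932  0.3269]
1.309 [-0.0204  0.6253  1.662  -0.      0.8544  0.1646]
[-0.0183  0.4635  1.5875 -0.      1.0906  0.1667] None
```

A forward tilt is out of range. I'll grip lightly with the tool vertical and let the round sleeve turn in the pads while the TCP follows the arc. The friction couple puts at most about 2 N on the hinge, which is less than the rack's weight. First I'll go above the sleeve and refine with the wrist camera.

```bash
python3 - <<'E'
from cell import r
from h import *
o=tool(YAW,0)
r.move_ptp(bar(0)+[0,0,.12],o); r.set_gripper(.30,20); r.sleep(.3)
c=r.calibration("wrist");im=r.grab_frame("wrist");cv2.imwrite("pics/w1.png",im)
print(r.current_ee_pos(),r.current_gripper_width(),r.current_clock(),c)
import pickle;pickle.dump(c,open("w1.pkl","wb"))
E
```

```text
[0.481  0.1155 0.1941] 0.30229602692939583 2.95 {'intrinsics': array([[309.7069,   0.    , 320.4776],
       [  0.    , 309.7069, 197.6041],
       [  0.    ,   0.    ,   1.    ]]), 'position': array([0.4947, 0.1911, 0.3175]), 'rotation': array([-0.3068,  0.0279, -0.1833])}
```

View pics/w1.png

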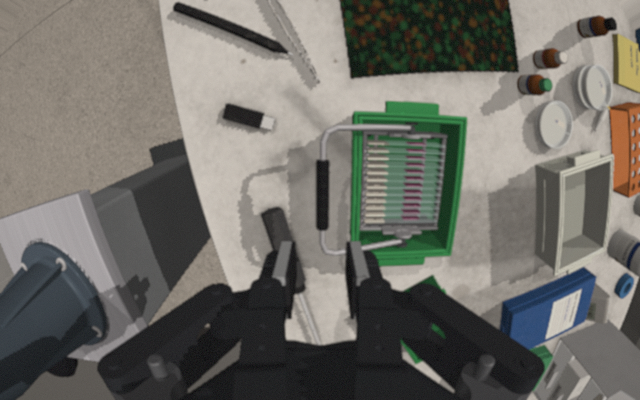

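The wrist view shows the sleeve upright at about (322,195), parallel to the pads. The green dish's mouth is at about (352–466, 112–262).

```bash
python3 - <<'E'
from h import *
import pickle;c=pickle.load(open("w1.pkl","rb"));im=cv2.imread("pics/w1.png")
k=blob(im,(305,145,32,95),(0,0,0),(180,255,75),50)[0]
rc=cv2.minAreaRect(k);print(rc)
W=np.array([onz(c,q,.0745,True)[:2] for q in k.astype(float)],np.float32);w=cv2.minAreaRect(W);print("sleeve",w)
g=blob(im,(345,95,130,175),(40,80,40),(90,255,255),50)
H=np.vstack(g); W=np.array([onz(c,q,.055,True)[:2] for q in H.astype(float)],np.float32);print("dish",cv2.minAreaRect(cv2.convexHull(W)))
print(bar(0))
E
```

```text
((322.0, 195.0), (70.0, 12.0), 90.0)
sleeve ((0.4822006821632385, 0.11613103747367859), (0.06049913540482521, 0.01001088134944439), 79.17162322998047)
dish ((0.5593816637992859, 0.10243883728981018), (0.15573956072330475, 0.10490554571151733), 79.78837585449219)
[0.481  0.1155 0.0741]
```

```bash
sed -i 's/^YAW=np.radians(-10.6);C=np.array(\[.5595,.1008,0\])/YAW=np.radians(-10.5);C=np.array([.5607,.1016,0])/' h.py; python3 - <<'E'
from cell import r
from h import *
o=tool(YAW,0);up=np.array([0,0,.004]);print(bar(0))
r.movel(bar(0)+[0,0,.06],o);r.movel(bar(0)+up,o,speed=.06);print("down",r.current_contact_force())
r.set_gripper(0.0,20);r.sleep(.3)
print("grip",r.current_gripper_width(),r.current_contact_force(),r.current_ee_pos(),r.current_clock())
cv2.imwrite("pics/w2.png",r.grab_frame("wrist"))
E
```

```text
[0.4822 0.1162 0.0741]
down [-0.2247 -0.1758  0.7008]
grip 0.11698438199574948 [-0.3866 -0.0619  2.4659] [0.4823 0.1162 0.0783] 5.15
```

The grip holds: width is about 10 mm, as expected for the 11 mm sleeve. Now the swing along the arc, with force monitoring.

```bash
python3 - <<'E'
from cell import r
from h import *
up=np.array([0,0,.004])
for q in np.linspace(.1,1.30,13):
    r.movel(bar(q)+up,None,speed=.06)
    f=r.current_contact_force();print(round(q,2),f,round(r.current_gripper_width(),3))
    if np.linalg.norm(f)>25: print("STOP");break
r.sleep(.4);print(r.current_contact_force(),r.current_ee_pos(),r.current_clock())
cv2.imwrite("pics/w3.png",r.grab_frame("wrist"));s=r.grab_frame("scene");t=r.grab_frame("top");cv2.imwrite("pics/t3.png",t)
cv2.imwrite("pics/s3.png",np.hstack([cv2.resize(s[160:260,280:400],(400,333)),cv2.resize(r.grab_frame("wrist")[60:300,240:528],(400,333))]))
E
```

```text
0.1 [ 0.2776 -0.2607 -1.557 ] 0.116
0.2 [ 0.6151 -0.0837 -1.9288] 0.121
0.3 [ 0.2817  0.1092 -2.4342] 0.117
0.4 [ 0.72    0.0389 -1.5971] 0.117
0.5 [-1.3887 -1.1003 -1.7189] 0.116
0.6 [-5.2267  0.1194  4.5724] 0.117
0.7 [-5.792  -0.2864  6.1043] 0.119
0.8 [-4.7813 -0.6779  8.1028] 0.118
0.9 [-3.5123 -0.5123  6.7001] 0.121
1.0 [-1.188  -1.6699  6.0904] 0.116
1.1 [-0.7331 -1.5223  5.6876] 0.121
1.2 [-1.8714 -1.401   6.2853] 0.116
1.3 [-1.65   -1.3802  6.9801] 0.115
[-0.4399 -1.1205  5.6962] [0.5682 0.1003 0.1344] 9.3917
```

View pics/s3.png

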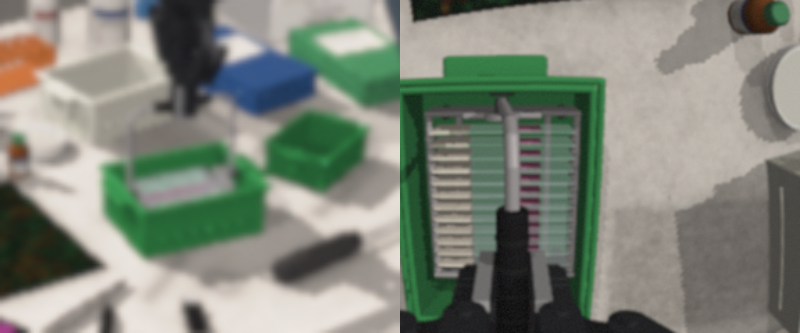

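The handle is upright in the pads and the rack is seated (about +6 N on the tool, so it is lightly pressing down). I'll open the jaws so the handle drops onto its own stop, look, then regrip.

```bash
python3 - <<'E'
from cell import r
from h import *
r.set_gripper(.30,20);r.sleep(.6);print(r.current_contact_force(),r.current_clock(),r.current_ee_pos())
c=r.calibration("wrist");w=r.grab_frame("wrist");s=r.grab_frame("scene")
import pickle;pickle.dump(c,open("w4.pkl","wb"));cv2.imwrite("pics/w4.png",w)
cv2.imwrite("pics/s4.png",np.hstack([cv2.resize(s[160:260,280:400],(400,333)),cv2.resize(w[60:300,240:528],(400,333))]))
E
```

```text
[-0.496   0.6146  0.4807] 10.4917 [0.5672 0.1004 0.1337]
```

View pics/s4.png

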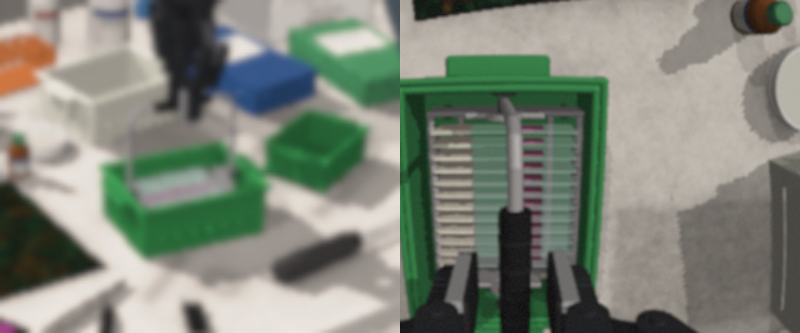

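The handle stands freely at its stop, centred between the open pads, with contact force near zero. I'll regrip firmly, bring the bar over the hinge (upright), and lift.

```bash
python3 - <<'E'
from cell import r
from h import *
r.set_gripper(0.0,60);r.sleep(.3);print("grip",r.current_gripper_width(),r.current_contact_force())
p=np.array(r.current_ee_pos())
r.movel(p-.0072*X+[0,0,.0003],None,speed=.03);print("upright",r.current_contact_force());p=np.array(r.current_ee_pos())
for dz in (.004,.01,.02,.04,.06,.1):
    r.movel(p+[0,0,dz],None,speed=.05);f=r.current_contact_force();print(dz,f,r.current_ft_torque())
    if np.linalg.norm(f)>16: print("STOP");break
r.sleep(.8);print(r.current_contact_force(),r.current_gripper_width(),r.current_ee_pos(),r.current_clock())
w=r.grab_frame("wrist");s=r.grab_frame("scene");t=r.grab_frame("top");cv2.imwrite("pics/t5.png",t)
cv2.imwrite("pics/s5.png",np.hstack([cv2.resize(s[130:260,270:400],(400,400)),cv2.resize(w[60:300,240:480],(400,400))]))
g=blob(t,(300,185,70,60),(40,80,40),(90,255,255),20);c=r.calibration("top")
W=np.array([onz(c,q,.053)[:2] for q in np.vstack(g)],np.float32);print("dish",cv2.minAreaRect(cv2.convexHull(W)))
E
```

```text
grip 0.10402361963328675 [-0.2693 -0.4775  2.1192]
upright [ 1.6002  0.22   -0.5498]
0.004 [-0.6051 -0.2788 -3.5636] [ 0.0188 -0.1191 -0.0135]
0.01 [ 0.7149 -0.0455 -2.806 ] [-0.0412 -0.1657 -0.0052]
0.02 [ 0.9791 -0.0566 -3.4573] [ 0.0244 -0.2563  0.03  ]
0.04 [ 0.7094 -0.2852 -3.0038] [-0.0629 -0.0777 -0.003 ]
0.06 [ 0.1904 -0.4145 -3.2667] [ 0.0131 -0.0034 -0.0374]
0.1 [-0.7586  0.222  -2.4179] [-0.0268  0.017  -0.036 ]
[ 0.2354 -0.1308 -2.4084] 0.09949664901340453 [0.5599 0.1018 0.234 ] 15.2833
dish ((0.5488859415054321, 0.10230925679206848), (0.1576438993215561, 0.07132633030414581), 81.97000122070312)
```

View pics/s5.png

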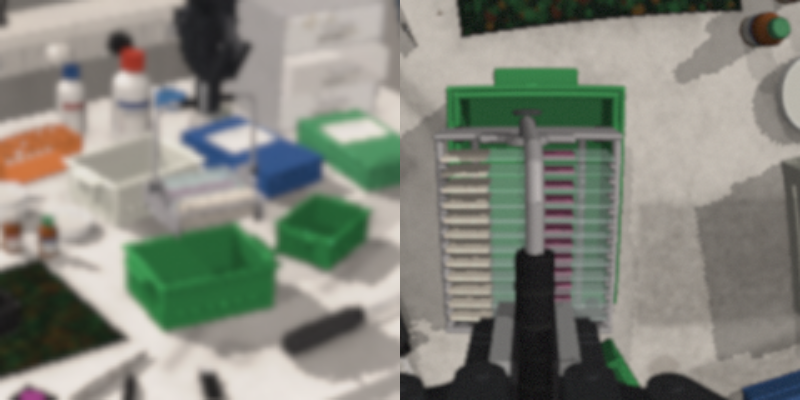

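The rack is out and hanging over the dish. I'll check that the dish didn't move (scene view before and after) and the rack's level in an enlarged crop.

```bash
python3 - <<'E'
from cell import r
from h import *
s=r.grab_frame("scene");s0=cv2.imread("pics/scene0.png");c=r.calibration("scene")
for n,i in(("before",s0),("after",s)):
    k=blob(i,(305,200,58,45),(40,80,40),(90,255,255),50)
    k=k[0];print(n,cv2.boundingRect(k),"bottom corner",onz(c,k[k[:,1].argmax()],0),"left",onz(c,k[k[:,0].argmin()],.055))
cv2.imwrite("pics/s6.png",cv2.resize(s[155:245,300:400],None,fx=6,fy=6,interpolation=cv2.INTER_CUBIC))
a=cv2.absdiff(s,s0).max(2);print(r.current_contact_force(),r.current_clock())
E
```

```text
before (311, 201, 52, 36) bottom corner [0.5325 0.1657 0.    ] left [0.6143 0.1581 0.055 ]
after (311, 201, 52, 36) bottom corner [0.5325 0.1657 0.    ] left [0.6143 0.1581 0.055 ]
[ 0.242  -0.5399 -3.1201] 15.4833
```

View pics/s6.png

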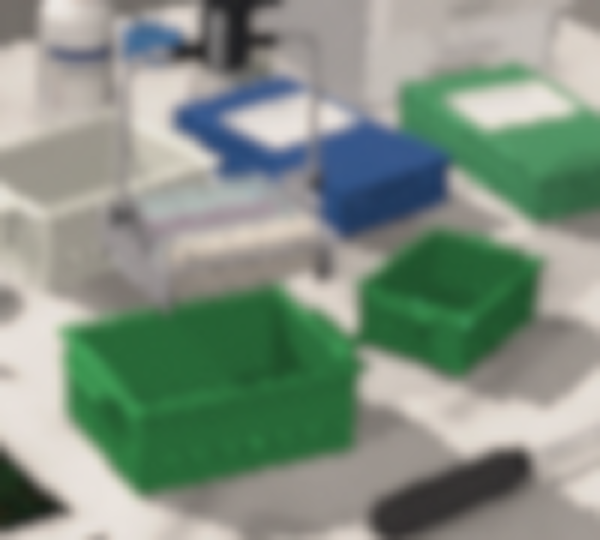

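The dish hasn't moved. I'll compare the rack's near bottom edge, from about (165,300) to (325,275) in the crop, with the projection of a level rack.

```bash
python3 - <<'E'
from cell import r
from h import *
c=r.calibration("scene");p=np.array(r.current_ee_pos())-[0,0,.004];Y=np.cross(Z,X);K=c["intrinsics"]
def pr(P):
    q=R.from_rotvec(c["rotation"]).inv().apply(P-c["position"]);u=K@np.array([q[0],-q[1],-q[2]]);return (u[:2]/u[2]-[300,155])*6
o=p-.125*Z
for n,x,y,z in(("near L",-.042,.0495,0),("near R",-.042,-.0495,0),("far L",.042,.0495,0),("bar L",0,.0555,.125),("bar R",0,-.0555,.125),("hingeL",0,.0555,.04),("hingeR",0,-.0555,.04)): print(n,pr(o+x*X+y*Y+z*Z))
w=cv2.imread("pics/s5.png")
E
```

```text
near L [160.9609 311.6516]
near R [330.5044 279.2486]
far L [ 95.0402 244.2802]
bar L [122.4596  58.6708]
bar R [316.6066  29.4787]
hingeL [118.5769 210.5308]
hingeR [307.5065 177.6514]
```

The readings hint at a small tilt, but my crop coordinates are rough. I'll overlay a level-rack prediction on both views to check before handing in.

```bash
cat > ov.py <<'E'
from cell import r
from h import *
import sys
p=np.array(r.current_ee_pos())-[0,0,.004];Y=np.cross(Z,X);o=p-.125*Z
cw=r.calibration("wrist");w=r.grab_frame("wrist");s=r.grab_frame("scene");cs=r.calibration("scene")
def pr(c,P,fish):
    K=c["intrinsics"];q=R.from_rotvec(c["rotation"]).inv().apply(P-c["position"]);v=np.array([q[0],-q[1],-q[2]])
    if fish:
        h=np.hypot(v[0],v[1]);t=np.arctan2(h,v[2]);v=np.array([v[0]/h*t,v[1]/h*t,1])
    u=K@v;return u[:2]/u[2]
out=[]
for c,im,f,(x0,y0,ww,hh) in((cw,w,1,(250,125,140,140)),(cs,s,0,(310,175,55,55))):
    k=400/ww;b=cv2.resize(im[y0:y0+hh,x0:x0+ww],(400,400),interpolation=cv2.INTER_CUBIC)
    for z,col in((.049,(0,0,255)),(0,(255,0,255))):
        for x in(-.042,.042):
            for y in(-.0495,.0495):
                u=(pr(c,o+x*X+y*Y+z*Z,f)+.5-[x0,y0])*k;cv2.circle(b,(int(u[0]),int(u[1])),3,col,1)
    out.append(b)
cv2.imwrite(sys.argv[1],np.hstack(out))
E
python3 ov.py pics/ov1.png
```

```text
(no output)
```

View pics/ov1.png

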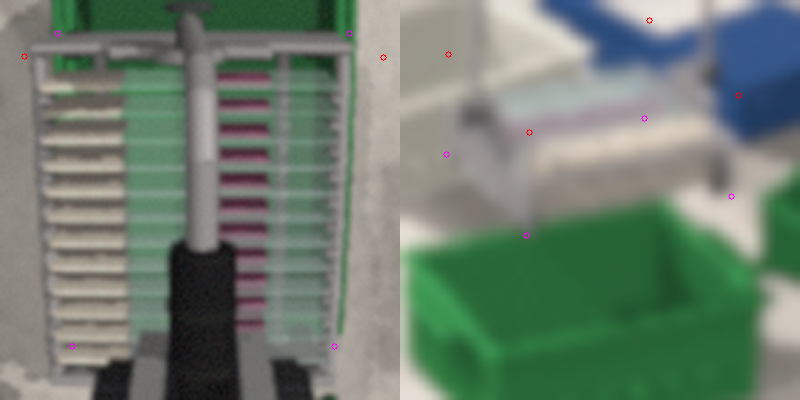

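```bash
cat > tilt.py <<'E'
import sys;sys.argv=["",sys.argv[1] if len(sys.argv)>1 else "pics/ov2.png"]
exec(open("ov.py").read())
from scipy.optimize import curve_fit
print("pred hinge+y px",pr(cw,o+.0555*Y+.04*Z,1),"bar+y",pr(cw,o+.0555*Y+.125*Z,1))
G=cv2.cvtColor(w,cv2.COLOR_BGR2GRAY).astype(float)
f=lambda y,a,b,P,ph,d:a*np.sin(2*np.pi*(y-200)/P+ph)+b+d*(y-200)
for x0,x1 in((271,278),(279,286),(286,292),(297,305),(330,338),(346,352),(353,360)):
    y=np.arange(153,238);g=G[153:238,x0:x1].mean(1)
    best=min(((lambda q:(np.sum((f(y,*q[0])-g)**2),q))(curve_fit(f,y,g,[15,g.mean(),P0,ph,0],maxfev=9000)) for P0 in(7.4,7.9,8.4) for ph in(0,2,4)),key=lambda t:t[0])
    q,cv=best[1];print((x0+x1)/2,"period",round(abs(q[2]),3),"+-",round(cv[2,2]**.5,3),"amp",round(abs(q[0]),1))
E
python3 tilt.py
```

```text
pred hinge+y px [320.9001 133.4017] bar+y [321.2805 153.835 ]
274.5 period 8.798 +- 0.027 amp 35.9
282.5 period 8.789 +- 0.031 amp 33.9
289.0 period 8.822 +- 0.03 amp 34.0
301.0 period 8.851 +- 0.051 amp 7.5
334.0 period 8.753 +- 0.03 amp 29.5
349.0 period 8.623 +- 0.057 amp 7.5
356.5 period 8.805 +- 0.052 amp 9.1
```

Slide spacing in the wrist view is the same on both sides of the rack, within about 1%, which puts tilt about y at roughly 0.02 rad. In the scene view the hinge brackets line up with the level prediction. The dish is unmoved, so I'm handing in.

```bash
python3 - <<'E'
from cell import r
print(r.current_contact_force(),r.current_gripper_width(),abs(r.current_joint_velocities()).max(),r.current_clock())
r.finish_job()
E
```

```text
[-0.23247459 -0.46866139 -3.2256283 ] 0.1033253945888287 0.0008325903570482878 15.6833
the job is handed in; nothing more can be done
```

The rack is out of the green dish, held by its sleeve about 5 cm above the rim. I handed the job in at about 15.7 s on the robot's clock; no verdict is reported.

**What I did:** I gripped the folded sleeve lightly with the tool vertical and swung the handle up along its arc. Then I opened the jaws so the handle stood by itself at its stop for about 0.6 s, with the rack still seated. I regripped at 60 N, brought the bar back over the hinge and lifted 10 cm straight up.

**Last checks:**
- **Grip:** the jaws are stopped at about 9 mm on the 11 mm sleeve. The wrist carries about 3 N, which fits the lighter end of the rack's stated weight.
- **Stillness:** the arm is still.
- **Dish:** its outline in the scene camera is identical before and after. A fit in the top view was about 1 cm off, but the gripper partly hides the dish there, so I discounted it.
- **Level:** slide spacing in the wrist view gives about 0.02 rad of tilt across the rack. Along the rack, the hinge brackets match a level rack.
- **Disagreements:** my first rough readings of the rack's bottom corners suggested up to about 0.1 rad of tilt, and the spacing measurement did not bear that out. The hinge also shows about 3 mm to the −x side of directly under the sleeve, so the handle may lean by about 0.04 rad.
- **Bystanders:** I did not measure them. The arm felt no unexpected contact, and the ones visible in the later pictures looked to be in place.

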